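# Find the full sugar tin by its heft and hold it up for the barista

### The arm

A 6-joint arm with a two-finger parallel gripper is mounted at the origin on the work surface. World frame = base frame: x ahead of the robot, y to its left, z up, the work surface at z = 0. Lengths are in mm, angles in rad, forces in N, time in s.
With the tool pointing down it reaches from about 350 to 975 mm from the base axis. Payload 7.1 kg.
Tool frame: the origin (TCP) lies midway between the tips of the shut fingers; the grasp point (between the pads) lies 19 mm behind it (ctrl.grip_point_offset is the distance from the TCP to the grasp point, in mm); z points along the fingers, y is the line along which they close (so a half turn about z gives the same grasp; the last joint's range is limited). The gripper opens to 88 mm and grips with 3 to 60 N. Pads are 20 mm wide; open, the fingers measure 115 mm over their backs; the gripper's body (75 mm by 178 mm) begins 61 mm behind the grasp point.
Start: joints at [1.196, 0.423, 1.63, -0, 1.089, -0.019], TCP at [217.68, 585.849, 184.875] pointing down, gripper open.
Joint ranges: [-3, 3], [-0.9, 2.11], [0.09, 2.58], [-1.31, 4.45], [0.11, 2.69], [-2.54, 2.54]. Speed limits (rad/s): [2.39, 2.39, 3.01, 3.14, 3.14, 3.14].

### API

Orientations are given as a rotation vector (axis times angle).
In Python, from workcell import get_obs, optics, close_job, spotter, ctrl gives the robot as it stands. The module is installed in compiled form; this text tells all that it offers.
- The arm moves only by the tool move_arm, never from a script. Its argument "rows" is a list of rows, each a list of 5 numbers: the shift along the tool's x, y, z in cm, then the turn about the tool's z in degrees, then the opening in per cent of the stroke, from 0 (shut) to 100 (fully open). A call has 1 to 10 rows; each row shifts and turns the commanded pose from where the row before left it, along the tool's axes as they then stand; what a row does not reach is not made up. A row lasts 1/8 s, in which the tool goes at most 62.5 mm and 10.7 degrees, less where a joint would pass 70% of its speed; a pose out of reach is approached as far as the arm can. A call with a gripper value outside its range is refused whole. The fingers move at their own pace and stop on an object; the grip force is fixed at half the most. Time passes only in rows, so rows that do not move let the fingers close. It gives the time, the measured TCP pose, the force, the opening and the grip force at its end, in the units of the state.
- get_obs(): the state, without advancing time (a new reading comes with each control period).
- optics.get_image(name): name is "scene" or "side" or "wrist"; returns the picture (420x560x3 uint8, blue, green, red); there is no depth.
- optics.calibration(name): a dict with "camera_matrix" (3x3 intrinsics, pixels), "distortion" ([k1, k2, p1, p2, k3] as OpenCV has them; the pictures are not rectified), "xyz" and "orientation" of the camera in the world. Camera axes: x right, y down, z forward; pixel columns grow to the right and rows downward; lengths in mm; the calibration is good to about 2 mm. A picture is of the moment at which its call begins: read the wrist's pose just before it. calibration takes no time and is no camera call; for the wrist camera it gives the pose at the moment of the call.
- close_job(): hands the job in; it is judged then, once.
Trained networks look in the newest picture that a camera, given by its name, has taken for a name from the list of things; names that differ only in an ending like _2 or _b are one class to them, and where a whole thing is asked for, a point or a joint stands for the part that bears it (a point fixed in the world has none). Each returns a list of dicts, best first, with "conf" (0 to 1); they miss things now and then, are a little off and sometimes report something else, mostly with a low value. They report only what shows in the picture. A call takes as long as a camera call.
- spotter.find_in(camera, label): "point" ([column, row] in pixels, amid what is visible of it).
- spotter.regions_of(camera, label): "region" (420x560 bool, what is visible of it) and "point" ([column, row] in pixels, amid what is visible of it).
The state is a dict: "t": time; "qpos": joint angles; "qvel": joint speeds; "joint_torque": joint torques, N m; "ee_pos": TCP position; "orientation": TCP orientation; "ft_force": force on the tool from outside, world axes, zero at the start; "moment": the same for the moment, N m; "width": finger opening in mm; "grasp_force": force on a finger pad.
Only numpy, scipy, OpenCV 4.12 (cv2) and the standard library are available. Lean on these libraries where they do the work, as an engineer would, in place of code of your own. Each camera call takes 0.05 s, during which the arm holds its last target. There are 200 camera calls.

### The job

Three identical closed red sugar tins stand on the coffee counter: one is full and two are part-used, and only lifting them tells which. Heft them by feel, stand the two lighter ones in the wooden refill tray to be topped up, one upright in each compartment and set down rather than dropped, and hold the heaviest up for the barista to take. Finish while still holding that tin upright and still in the gripper, about 15 cm clear of the counter or higher, without letting go, and leave everything else on the counter standing where it is.

Things in the scene. Friction and masses are not known exactly. Their poses are not given: they have to be found in the camera images.
- tin_1: one of three identical closed sugar tins: a red lacquered cylinder with a brass lid of the same width, 64 mm in diameter, 135 mm tall, smooth sided, grippable anywhere on its side; origin at the centre of its underside, z up. Starts standing on the counter. Which of the three is full differs and cannot be seen: the full tin weighs 460 to 520 g, the two part-used ones 165 to 285 g each
- tin_2: one of three identical closed sugar tins: a red lacquered cylinder with a brass lid of the same width, 64 mm in diameter, 135 mm tall, smooth sided, grippable anywhere on its side; origin at the centre of its underside, z up. Starts standing on the counter. Which of the three is full differs and cannot be seen: the full tin weighs 460 to 520 g, the two part-used ones 165 to 285 g each
- tin_3: one of three identical closed sugar tins: a red lacquered cylinder with a brass lid of the same width, 64 mm in diameter, 135 mm tall, smooth sided, grippable anywhere on its side; origin at the centre of its underside, z up. Starts standing on the counter. Which of the three is full differs and cannot be seen: the full tin weighs 460 to 520 g, the two part-used ones 165 to 285 g each
- tray: the refill tray: an open wooden tray with brass corner straps, fixed to the counter, 256 mm long (its x) by 120 mm wide (its y), walls 50 mm high and 6 mm thick, floor 6 mm thick; one cross wall at the middle of its length makes two compartments of 119 by 108 mm inside. Origin at the centre of its underside on the counter; its yaw varies
- well_a (a point): centre of the floor (its upper face) of the tray's compartment on the tray's -x side
- well_b (a point): centre of the floor (its upper face) of the tray's compartment on the tray's +x side
- pitcher: bystander: steel milk pitcher, 84 mm across the belly, 100 mm tall, with a handle; origin at the centre of its underside
- saucer: bystander: white saucer, 110 mm across, 12 mm thick, with the espresso cup on it; origin at the centre of its underside
- cup: bystander: white espresso cup with a handle, 64 mm across, 55 mm tall, standing on the saucer; origin at the centre of its underside
- tamper: bystander: coffee tamper standing on its steel foot, 58 mm across, 92 mm tall, dark wooden handle; origin at the centre of its underside
- syrup: bystander: amber syrup bottle, 64 mm across, 220 mm tall; origin at the centre of its underside
- wafers: bystander: yellow and red wafer box lying flat, 70 by 150 by 45 mm; origin at the centre of its underside
- biscotti: bystander: glass biscuit jar with a wooden lid, 90 mm across, 145 mm tall; origin at the centre of its underside

How it is judged (in metres and radians):
At the end, for the whole second after the job is handed in: The full tin is held by the fingers alone, underside over 120 mm up, within 15 degrees of upright, still; the two lighter tins stand released, at rest, within 6 degrees of upright on the tray floor, one in each compartment, pressing on it with 0.5 to 3.7 N each (the full one: more) (((height (world z) of tin_1 above 0.12 m and angle between tin_1's own z axis and vertical below 0.26 rad and linear speed of tin_1 below 0.05 m/s and contact force between tin_1 and the fingers above 3 N and contact force between tin_1 and tray below 0.1 N and contact force between tin_1 and tin_2 below 0.1 N and contact force between tin_1 and tin_3 below 0.1 N and (horizontal distance between tin_2 and well_a below 0.042 m and z of tin_2 in the frame of tray between 0.002 and 0.01 m and angle between tin_2's own z axis and vertical below 0.1 rad and linear speed of tin_2 below 0.03 m/s and contact force between tin_2 and the fingers below 0.1 N and contact force between tin_2 and tray between 0.5 and 3.7 N) and (horizontal distance between tin_3 and well_b below 0.042 m and z of tin_3 in the frame of tray between 0.002 and 0.01 m and angle between tin_3's own z axis and vertical below 0.1 rad and linear speed of tin_3 below 0.03 m/s and contact force between tin_3 and the fingers below 0.1 N and contact force between tin_3 and tray between 0.5 and 3.7 N)) or (height (world z) of tin_1 above 0.12 m and angle between tin_1's own z axis and vertical below 0.26 rad and linear speed of tin_1 below 0.05 m/s and contact force between tin_1 and the fingers above 3 N and contact force between tin_1 and tray below 0.1 N and contact force between tin_1 and tin_3 below 0.1 N and contact force between tin_1 and tin_2 below 0.1 N and (horizontal distance between tin_3 and well_a below 0.042 m and z of tin_3 in the frame of tray between 0.002 and 0.01 m and angle between tin_3's own z axis and vertical below 0.1 rad and linear speed of tin_3 below 0.03 m/s and contact force between tin_3 and the fingers below 0.1 N and contact force between tin_3 and tray between 0.5 and 3.7 N) and (horizontal distance between tin_2 and well_b below 0.042 m and z of tin_2 in the frame of tray between 0.002 and 0.01 m and angle between tin_2's own z axis and vertical below 0.1 rad and linear speed of tin_2 below 0.03 m/s and contact force between tin_2 and the fingers below 0.1 N and contact force between tin_2 and tray between 0.5 and 3.7 N)) or (height (world z) of tin_2 above 0.12 m and angle between tin_2's own z axis and vertical below 0.26 rad and linear speed of tin_2 below 0.05 m/s and contact force between tin_2 and the fingers above 3 N and contact force between tin_2 and tray below 0.1 N and contact force between tin_2 and tin_1 below 0.1 N and contact force between tin_2 and tin_3 below 0.1 N and (horizontal distance between tin_1 and well_a below 0.042 m and z of tin_1 in the frame of tray between 0.002 and 0.01 m and angle between tin_1's own z axis and vertical below 0.1 rad and linear speed of tin_1 below 0.03 m/s and contact force between tin_1 and the fingers below 0.1 N and contact force between tin_1 and tray between 0.5 and 3.7 N) and (horizontal distance between tin_3 and well_b below 0.042 m and z of tin_3 in the frame of tray between 0.002 and 0.01 m and angle between tin_3's own z axis and vertical below 0.1 rad and linear speed of tin_3 below 0.03 m/s and contact force between tin_3 and the fingers below 0.1 N and contact force between tin_3 and tray between 0.5 and 3.7 N)) or (height (world z) of tin_2 above 0.12 m and angle between tin_2's own z axis and vertical below 0.26 rad and linear speed of tin_2 below 0.05 m/s and contact force between tin_2 and the fingers above 3 N and contact force between tin_2 and tray below 0.1 N and contact force between tin_2 and tin_3 below 0.1 N and contact force between tin_2 and tin_1 below 0.1 N and (horizontal distance between tin_3 and well_a below 0.042 m and z of tin_3 in the frame of tray between 0.002 and 0.01 m and angle between tin_3's own z axis and vertical below 0.1 rad and linear speed of tin_3 below 0.03 m/s and contact force between tin_3 and the fingers below 0.1 N and contact force between tin_3 and tray between 0.5 and 3.7 N) and (horizontal distance between tin_1 and well_b below 0.042 m and z of tin_1 in the frame of tray between 0.002 and 0.01 m and angle between tin_1's own z axis and vertical below 0.1 rad and linear speed of tin_1 below 0.03 m/s and contact force between tin_1 and the fingers below 0.1 N and contact force between tin_1 and tray between 0.5 and 3.7 N)) or (height (world z) of tin_3 above 0.12 m and angle between tin_3's own z axis and vertical below 0.26 rad and linear speed of tin_3 below 0.05 m/s and contact force between tin_3 and the fingers above 3 N and contact force between tin_3 and tray below 0.1 N and contact force between tin_3 and tin_1 below 0.1 N and contact force between tin_3 and tin_2 below 0.1 N and (horizontal distance between tin_1 and well_a below 0.042 m and z of tin_1 in the frame of tray between 0.002 and 0.01 m and angle between tin_1's own z axis and vertical below 0.1 rad and linear speed of tin_1 below 0.03 m/s and contact force between tin_1 and the fingers below 0.1 N and contact force between tin_1 and tray between 0.5 and 3.7 N) and (horizontal distance between tin_2 and well_b below 0.042 m and z of tin_2 in the frame of tray between 0.002 and 0.01 m and angle between tin_2's own z axis and vertical below 0.1 rad and linear speed of tin_2 below 0.03 m/s and contact force between tin_2 and the fingers below 0.1 N and contact force between tin_2 and tray between 0.5 and 3.7 N)) or (height (world z) of tin_3 above 0.12 m and angle between tin_3's own z axis and vertical below 0.26 rad and linear speed of tin_3 below 0.05 m/s and contact force between tin_3 and the fingers above 3 N and contact force between tin_3 and tray below 0.1 N and contact force between tin_3 and tin_2 below 0.1 N and contact force between tin_3 and tin_1 below 0.1 N and (horizontal distance between tin_2 and well_a below 0.042 m and z of tin_2 in the frame of tray between 0.002 and 0.01 m and angle between tin_2's own z axis and vertical below 0.1 rad and linear speed of tin_2 below 0.03 m/s and contact force between tin_2 and the fingers below 0.1 N and contact force between tin_2 and tray between 0.5 and 3.7 N) and (horizontal distance between tin_1 and well_b below 0.042 m and z of tin_1 in the frame of tray between 0.002 and 0.01 m and angle between tin_1's own z axis and vertical below 0.1 rad and linear speed of tin_1 below 0.03 m/s and contact force between tin_1 and the fingers below 0.1 N and contact force between tin_1 and tray between 0.5 and 3.7 N)))); the arm keeps its last pose, push and grip.
It fails at once if a tin falls over (angle between any of tin_1, tin_2, tin_3's own z axis and vertical above 0.8 rad).
It fails at once if a tin is dropped (let go of and falling faster than 0.8 m/s, some 33 mm of free fall) ((linear speed of tin_1 above 0.8 m/s and contact force between tin_1 and the fingers below 0.05 N) or (linear speed of tin_2 above 0.8 m/s and contact force between tin_2 and the fingers below 0.05 N) or (linear speed of tin_3 above 0.8 m/s and contact force between tin_3 and the fingers below 0.05 N)).
It fails at once if one of the other things on the counter is shifted by more than 30 mm or tipped (distance of any of pitcher, saucer, cup, tamper, syrup, wafers, biscotti from where it was at the start of the episode above 0.03 m or angle between any of pitcher, saucer, cup, tamper, syrup, wafers, biscotti's own z axis and vertical above 0.35 rad).
It also fails if it takes over 72 s, if anything falls off the work surface, if the arm or the gripper's body presses on something with over 40 N, if the wrist force passes 120 N, or if a joint passes its speed limit or range.

## Working session

There is one attempt and no reset: what is moved stays moved. The work goes in short steps, Python scripts to look and compute and a tool call to move; the robot and the scene stay as the last step left them, time stands still between calls to the robot, and variables do not carry over. Pictures are saved under pics/ and viewed, at most 10 in all, crops included, and the job is handed in when it is done.

Besides the shell and the picture viewer there is one more tool, called after "Call:" as a command line: name --pt "numbers of a row" for each row, then --argument value for the rest. move_arm: Moves the arm, as the interface text tells. Its arguments: {"type":"object","properties":{"rows":{"type":"array","items":{"type":"array","items":{"type":"number"}}}},"required":["rows"]}

```bash
mkdir -p pics
cat > h.py <<'E'
import numpy as np, cv2
from scipy.spatial.transform import Rotation as R
from workcell import get_obs, optics, close_job, spotter, ctrl
def ray(c,px):
    K=np.array(c["camera_matrix"],float);d=np.array(c["distortion"],float)
    u=cv2.undistortPoints(np.array([[px]],float),K,d)[0,0]
    M=R.from_rotvec(c["orientation"]).as_matrix() if np.size(c["orientation"])==3 else np.array(c["orientation"])
    return np.array(c["xyz"],float), M@np.array([u[0],u[1],1])
def at_z(c,px,z):
    o,v=ray(c,px); return o+v*(z-o[2])/v[2]
def proj(c,P):
    M=R.from_rotvec(c["orientation"]).as_matrix() if np.size(c["orientation"])==3 else np.array(c["orientation"])
    P=(np.atleast_2d(P)-np.array(c["xyz"]))@M
    return cv2.projectPoints(P,np.zeros(3),np.zeros(3),np.array(c["camera_matrix"],float),np.array(c["distortion"],float))[0][:,0]
E
python3 - <<'E'
from h import *
o=get_obs(); print(o)
a=[]
for n in ("scene","side"):
    im=optics.get_image(n); cv2.imwrite(f"pics/{n}0.png",im); c=optics.calibration(n); print(n,c)
    for l in ("tin_1","tray","pitcher","saucer","tamper","syrup","wafers","biscotti"):
        for d in spotter.find_in(n,l)[:4]: print(l,round(d["conf"],2),np.round(d["point"]),np.round(at_z(c,d["point"],60 if l!="tray" else 20)))
E
```

```text
{'t': 0.0, 'qpos': array([ 1.19600502e+00,  4.23829430e-01,  1.63065078e+00, -1.57519340e-05,
        1.08858897e+00, -1.89911338e-02]), 'qvel': array([ 0.00020917, -0.00029784, -0.00100509,  0.00035906, -0.00020691,
        0.00122571]), 'joint_torque': array([-1.61528889e-03, -5.44610381e+01, -2.73672098e+01,  6.43071625e-02,
        2.26945180e-02, -1.16777401e-04]), 'ee_pos': array([217.47301222, 585.31753057, 184.12426316]), 'orientation': array([-5.55886124e-01, -3.09174078e+00,  2.27860157e-03]), 'ft_force': array([ 0.47508062, -0.07613975,  0.18896987]), 'moment': array([-0.01834753, -0.01207415, -0.00800612]), 'grasp_force': 0.0, 'width': 87.91523737172757}
scene {'camera_matrix': array([[436.85064042,   0.        , 284.79988357],
       [  0.        , 436.85064042, 210.7122481 ],
       [  0.        ,   0.        ,   1.        ]]), 'distortion': array([-0.10937748,  0.        ,  0.        ,  0.        ,  0.        ]), 'xyz': array([1369.76986382,  348.66316658, 1067.06063527]), 'orientation': array([-1.43957865, -2.22543494,  0.7723181 ])}
tin_1 0.84 [288. 174.] [475. -17. 
[... 498 characters left out ...]
 216.4465613 ],
       [  0.        ,   0.        ,   1.        ]]), 'distortion': array([-0.08628003,  0.        ,  0.        ,  0.        ,  0.        ]), 'xyz': array([  422.57894446, -1096.23920984,   800.96709249]), 'orientation': array([-2.17089634,  0.17830236, -0.07265184])}
tin_1 0.89 [241. 214.] [480. -11.  60.]
tin_1 0.75 [304. 246.] [ 617. -170.   60.]
tin_1 0.62 [254. 289.] [ 483. -297.   60.]
tin_1 0.36 [305. 149.] [717. 320.  60.]
tray 0.76 [224. 174.] [451. 274.  20.]
pitcher 0.68 [343. 206.] [750. -23.  60.]
saucer 0.66 [243. 153.] [518. 328.  60.]
syrup 0.89 [373. 261.] [ 760. -254.   60.]
wafers 0.56 [329. 352.] [ 599. -493.   60.]
biscotti 0.8 [305. 149.] [716. 320.  60.]
```

View pics/scene0.png

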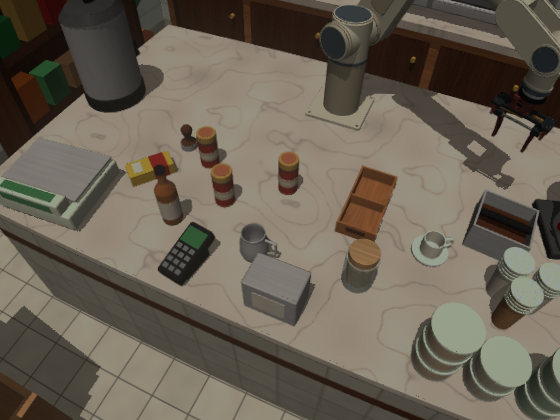

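View pics/side0.png

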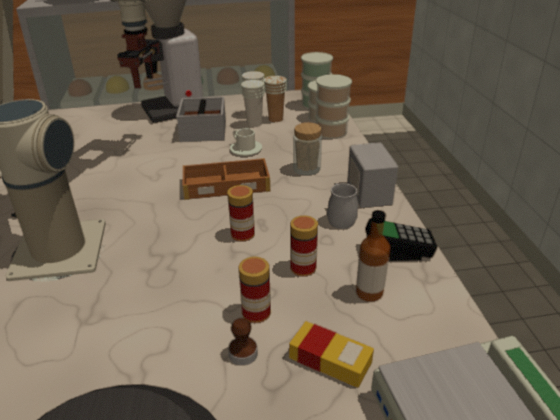

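The scene view shows the tins at (288,174), (221,184) and (207,147), and the tray at (366,203). The side view agrees. Next I'll fit their poses by silhouette in both cameras.

```bash
cat > fit.py <<'E'
from h import *
from scipy.optimize import minimize
th=np.linspace(0,2*np.pi,48)
def cyl(p,r,h,z0=0): 
    ring=np.c_[p[0]+r*np.cos(th),p[1]+r*np.sin(th)]
    return np.vstack([np.c_[ring,0*th+z0],np.c_[ring,0*th+z0+h]])
def box(p,l,w,h):
    c,s=np.cos(p[2]),np.sin(p[2])
    return np.array([[p[0]+c*a*l/2-s*b*w/2,p[1]+s*a*l/2+c*b*w/2,z] for a in(-1,1) for b in(-1,1) for z in(0,h)])
def fit(model,regs,p0,step):
    S=4
    def cost(p):
        t=0
        for c,m in regs:
            im=np.zeros((420*1,560*1),np.uint8)
            h=cv2.convexHull(proj(c,model(p)).astype(np.float32))
            cv2.fillConvexPoly(im,np.round(h*16).astype(np.int32),255,cv2.LINE_AA,4)
            f=cv2.GaussianBlur(im/255.,(0,0),1.2)-cv2.GaussianBlur(m.astype(float),(0,0),1.2)
            t+=(f**2).sum()/m.sum()
        return t
    p0=np.array(p0,float)
    sx=np.vstack([p0]+[p0+np.eye(len(p0))[i]*step[i] for i in range(len(p0))])
    r=minimize(cost,p0,method="Nelder-Mead",options=dict(initial_simplex=sx,xatol=.05,fatol=1e-5))
    return r.x,r.fun
E
python3 - <<'E'
from fit import *
C={};G={}
for n in("scene","side"):
    optics.get_image(n);C[n]=optics.calibration(n)
    for l in("tin_1","tray"): G[n,l]=spotter.regions_of(n,l)
def pick(n,l,px):
    ds=sorted(G[n,l],key=lambda d:np.hypot(*(np.array(d["point"])-px)))
    return ds[0] if ds else None
for nm,a,b,g in(("A",(288,174),(241,214),(478,-14)),("B",(221,184),(304,246),(610,-178)),("C",(209,146),(254,289),(474,-303))):
    ms=[(C[n],pick(n,"tin_1",p)) for n,p in(("scene",a),("side",b))]
    print(nm,[(np.round(d["point"]),d["region"].sum()) for c,d in ms])
    for sel in(ms,ms[:1],ms[1:]):
        print(fit(lambda p:cyl(p,32,135),[(c,d["region"]) for c,d in sel],g,(15,15)))
ms=[(C[n],pick(n,"tray",p)) for n,p in(("scene",(366,206)),("side",(224,174)))]
print([(np.round(d["point"]),d["region"].sum()) for c,d in ms])
for y in(-.1,.3):
  for sel in(ms,ms[:1],ms[1:]): print(fit(lambda p:box(p,256,120,50),[(c,d["region"]) for c,d in sel],(458,260,y),(15,15,.15)))
E
```

```text
A [(array([287., 172.]), np.int64(802)), (array([240., 215.]), np.int64(1358))]
(array([480.4813125 , -15.21941044]), np.float64(0.04659584133591996))
(array([477.88109782, -15.22601791]), np.float64(0.028889638523435724))
(array([480.92846218, -17.74672346]), np.float64(0.011246509472927414))
B [(array([223., 183.]), np.int64(815)), (array([303., 243.]), np.int64(1553))]
(array([ 611.76052309, -176.49239381]), np.float64(0.07720661271216939))
(array([ 609.00941025, -176.60156814]), np.float64(0.04100917586330573))
(array([ 612.16130264, -179.99499501]), np.float64(0.02412544744818931))
C [(array([210., 148.]), np.int64(743)), (array([303., 243.]), np.int64(1553))]
(array([ 481.6178868 , -304.08556617]), np.float64(2.200587857423234))
(array([ 481.78416295, -304.97790809]), np.float64(0.0404784114969395))
(array([1177.43261719, 3725.07128906]), np.float64(0.9324441556400234))
[(array([367., 206.]), np.int64(2922)), (array([222., 176.]), np.int64(2762))]
(array([4.52547102e+02, 2.47519940e+02, 1.23239565e-02]), np.float64(0.0847534463323976))
(array([4.49379313e+02, 2.48018022e+02, 1.40867458e-03]), np.float64(0.00933959439153552))
(array([4.54642130e+02, 2.45496021e+02, 1.82087983e-02]), np.float64(0.06874527545374157))
(array([4.52330473e+02, 2.47551207e+02, 9.13349380e-03]), np.float64(0.08477071499939262))
(array([4.49367254e+02, 2.47869129e+02, 7.51406015e-03]), np.float64(0.009340500844718436))
(array([4.53778196e+02, 2.45337198e+02, 2.08320132e-02]), np.float64(0.0686663733725538))
```

Call:
move_arm --pt "0 0 -0.4 10 100" --pt "0 0 -0.4 10 100" --pt "0 0 -0.4 10 100" --pt "0 0 -0.4 10 100" --pt "0 0 -0.4 10 100" --pt "0 0 0 10 100" --pt "0 0 0 9.6 100" --pt "0 0 0 0 100"

```text
t: 2.2
ee_pos: [217.7, 585.8, 204.9]
orientation: [2.219, 2.223, -0.0]
ft_force: [0.1, -0.5, -0.8]
width: 87.6
grasp_force: 0.0
```

Call:
move_arm --pt "-3 1.5 0 0 100" --pt "-5 2.4 0 0 100" --pt "-5 2.4 0 0 100" --pt "-5 2.4 0 0 100" --pt "-5 2.4 0 0 100" --pt "-5 2.4 0 0 100" --pt "-5 2.4 0 0 100" --pt "-5 2.4 0 0 100" --pt "-5 2.4 0 0 100" --pt "-5 2.4 0 0 100"

```text
t: 3.45
ee_pos: [449.5, 104.2, 205.2]
orientation: [2.216, 2.226, 0.001]
ft_force: [0.1, 0.7, -0.1]
width: 87.9
grasp_force: 0.0
```

Call:
move_arm --pt "-5 1.2 0 0 100" --pt "-4 1 0 0 100" --pt "-2.1 0.8 0 0 100" --pt "-1 0.1 0 0 100" --pt "0 0 0 0 100" --pt "0 0 0 0 100"

```text
t: 4.2
ee_pos: [479.5, -14.3, 204.9]
orientation: [-2.219, -2.223, -0.0]
ft_force: [-0.5, 0.1, -0.2]
width: 87.8
grasp_force: 0.0
```

Run:
```python
from fit import *
c=optics.calibration("wrist"); im=optics.get_image("wrist"); print(get_obs()["ee_pos"],c["xyz"])
for d in spotter.regions_of("wrist","tin_1")[:3]:
    m=d["region"];print(d["conf"],d["point"],m.sum()); 
    ys,xs=np.nonzero(m); print(xs.min(),xs.max(),ys.min(),ys.max())
    print(fit(lambda p:cyl(p,32,135),[(c,m)],(480,-16),(10,10)))
cv2.polylines(im,[np.round(cv2.convexHull(proj(c,cyl((480.5,-16),32,135)).astype(np.float32))).astype(np.int32)],True,(0,255,0))
cv2.imwrite("pics/w1.png",im)
```

```text
[479.56760035 -14.25972763 204.89070393] [478.58394638  56.95172452 405.59457052]
0.84 [388.8, 358.2] 1571
354 415 284 384
(array([481.57819986,  22.09391975]), np.float64(4.1382100901018735))
0.8 [279.5, 200.1] 5318
242 318 153 244
(array([480.21356931, -16.05562933]), np.float64(0.011419682288734934))
0.6 [280.8, 375.6] 987
258 302 361 386
(array([481.57819986,  22.09391975]), np.float64(6.0592588077639284))
```

View pics/w1.png

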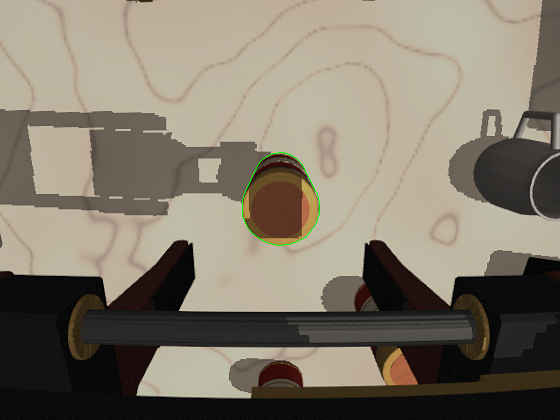

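The wrist view shows tin A's lid at (280,207), and the projected cylinder fits it tightly, so A is at (480,-16). I'll descend and grasp it.

Call:
move_arm --pt "-0.2 0.1 3 0 100" --pt "0 0 4 0 100" --pt "0 0 3.5 0 100" --pt "0 0 2 0 100" --pt "0 0 0.8 0 100" --pt "0 0 0 0 50" --pt "0 0 0 0 50" --pt "0 0 0 0 50" --pt "0 0 0 0 50" --pt "0 0 0 0 50"

```text
t: 5.55
ee_pos: [481.5, -17.1, 72.7]
orientation: [2.22, 2.221, 0.002]
ft_force: [-1.0, 0.4, 6.5]
width: 63.3
grasp_force: 30.1
```

Call:
move_arm --pt "0 0 0 0 50" --pt "0 0 0 0 50" --pt "0 0 0 0 50" --pt "0 0 -0.5 0 50" --pt "0 0 -1 0 50" --pt "0 0 -1 0 50" --pt "0 0 -0.5 0 50" --pt "0 0 0 0 50" --pt "0 0 0 0 50" --pt "0 0 0 0 50"

```text
t: 6.8
ee_pos: [480.5, -17.1, 101.6]
orientation: [-2.221, -2.221, 0.001]
ft_force: [1.3, -0.3, -3.3]
width: 63.5
grasp_force: 30.1
```

Run:
```python
from h import *
f=[]
for i in range(5):
    optics.get_image("side"); o=get_obs(); f.append(o["ft_force"])
print(np.round(f,2),o["ee_pos"],o["width"],o["grasp_force"])
```

```text
[[-0.61  0.87 -2.58]
 [ 0.11  0.95 -2.83]
 [-0.81 -0.35 -2.32]
 [-0.25 -0.35 -1.94]
 [-0.27 -0.6  -2.14]] [480.7291677  -17.07966189 101.7239982 ] 63.350411943908405 30.077791444491595
```

About 2.4 N, so tin A is light. It goes in the +x well.

Call:
move_arm --pt "0 0 -2 0 50" --pt "0 0 -3 0 50" --pt "2 0.2 -1 0 50" --pt "4 0.6 0 0 50" --pt "5 0.6 0 0 50" --pt "5 0.6 0 0 50" --pt "5 0.6 0 0 50" --pt "3.4 0.6 0 0 50" --pt "1.5 0.2 0 0 50" --pt "0.5 0 0 0 50"

```text
t: 8.3
ee_pos: [514.5, 247.1, 161.6]
orientation: [-2.22, -2.223, 0.001]
ft_force: [-0.8, 0.2, -3.5]
width: 63.5
grasp_force: 30.1
```

Call:
move_arm --pt "0 0 2 0 50" --pt "0 0 3 0 50" --pt "0 0 2 0 50" --pt "0 0 0.5 0 50" --pt "0 0 0 0 50" --pt "0 0 0 0 50" --pt "0 0 0 0 50"

```text
t: 9.18
ee_pos: [515.3, 247.1, 87.7]
orientation: [2.221, 2.221, 0.002]
ft_force: [0.3, 0.4, -2.7]
width: 63.4
grasp_force: 30.1
```

Run:
```python
from h import *
im=optics.get_image("wrist");cv2.imwrite("pics/w2.png",im)
c=optics.calibration("wrist")
for d in spotter.find_in("wrist","tray")[:2]: print(d["conf"],d["point"],at_z(c,d["point"],25))
o=get_obs();print(o["ee_pos"],o["ft_force"])
```

```text
0.6 [155.2, 188.1] [416.61827216 263.87436959  25.        ]
[515.0974705  247.07971836  87.48367865] [-0.0933195  -0.65455092 -2.58443227]
```

View pics/w2.png

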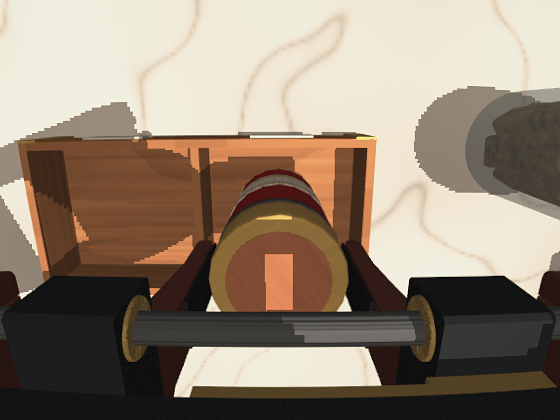

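The tin sits centred in the right-hand compartment: walls at columns 200 and 360, tin at 280. I'll lower it and release.

Call:
move_arm --pt "0 0 0.3 0 50" --pt "0 0 0.3 0 50" --pt "0 0 0.2 0 50" --pt "0 0 0.1 0 50" --pt "0 0 0 0 50" --pt "0 0 0 0 50"

```text
t: 10.02
ee_pos: [514.6, 247.1, 78.8]
orientation: [-2.221, -2.222, 0.0]
ft_force: [-3.3, -0.7, 8.1]
width: 63.6
grasp_force: 30.1
```

Call:
move_arm --pt "0 0 0 0 100" --pt "0 0 0 0 100" --pt "0 0 0 0 100" --pt "0 0 0 0 100" --pt "0 0 -1 0 100" --pt "0 0 -4 0 100" --pt "0 0 -5 0 100" --pt "0 0 -2.6 0 100" --pt "-3 0.7 0 0 100" --pt "-5 1.2 0 0 100"

```text
t: 11.28
ee_pos: [534.2, 167.2, 205.3]
orientation: [2.218, 2.224, 0.003]
ft_force: [0.7, -1.1, 0.4]
width: 88.0
grasp_force: 0.0
```

Call:
move_arm --pt "-5 1.2 0 0 100" --pt "-5 1.2 0 0 100" --pt "-5 1.2 0 0 100" --pt "-5 1.2 0 0 100" --pt "-5 1.2 0 0 100" --pt "-5 1.2 0 0 100" --pt "-3 0.6 0 0 100" --pt "-1.4 0 0 0 100" --pt "0 0 0 0 100" --pt "0 0 0 0 100"

```text
t: 12.52
ee_pos: [611.6, -175.9, 204.0]
orientation: [-2.22, -2.222, -0.0]
ft_force: [0.5, -0.2, 0.2]
width: 87.5
grasp_force: 0.0
```

```bash
cat > w.py <<'E'
from fit import *
import sys
g=(float(sys.argv[1]),float(sys.argv[2]))
c=optics.calibration("wrist"); im=optics.get_image("wrist"); print(get_obs()["ee_pos"],get_obs()["ft_force"])
px=proj(c,[[*g,100]])[0]
for d in spotter.regions_of("wrist","tin_1")[:4]:
    if np.hypot(*(d["point"]-px))<40: print(d["conf"],d["point"],px,fit(lambda p:cyl(p,32,135),[(c,d["region"])],g,(10,10)))
E
python3 w.py 611.5 -177.3
```

```text
[ 611.72955021 -175.74069345  204.07218565] [-0.01704668  0.83685109  0.26036199]
0.66 [281.6, 204.1] [278.91703925 198.21354943] (array([ 611.43976994, -177.2340773 ]), np.float64(0.008844954886619568))
```

Call:
move_arm --pt "-0.1 0 3 0 100" --pt "0 0 4 0 100" --pt "0 0 3.5 0 100" --pt "0 0 2 0 100" --pt "0 0 0.7 0 100" --pt "0 0 0 0 50" --pt "0 0 0 0 50" --pt "0 0 0 0 50" --pt "0 0 0 0 50" --pt "0 0 0 0 50"

```text
t: 13.88
ee_pos: [612.5, -178.4, 73.1]
orientation: [2.22, 2.22, 0.001]
ft_force: [-1.6, 0.7, 6.2]
width: 63.2
grasp_force: 30.0
```

Call:
move_arm --pt "0 0 0 0 50" --pt "0 0 0 0 50" --pt "0 0 0 0 50" --pt "0 0 -0.5 0 50" --pt "0 0 -1 0 50" --pt "0 0 -1 0 50" --pt "0 0 -0.5 0 50" --pt "0 0 0 0 50" --pt "0 0 0 0 50" --pt "0 0 0 0 50"

```text
t: 15.12
ee_pos: [611.6, -178.0, 101.5]
orientation: [-2.221, -2.221, 0.001]
ft_force: [0.2, 0.1, -5.0]
width: 63.5
grasp_force: 30.0
```

```bash
cat > f.py <<'E'
from h import *
f=[]
for i in range(5):
    optics.get_image("side"); o=get_obs(); f.append(o["ft_force"])
print(np.mean(f,0),np.round(f,2)[:,2],o["ee_pos"],o["width"],o["grasp_force"])
E
python3 f.py
```

```text
[-2.32350884e-03 -2.21375432e-01 -5.17639968e+00] [-5.18 -5.21 -5.14 -5.23 -5.12] [ 611.77097769 -178.01786058  101.71452525] 63.39975348249388 29.988650679588318
```

B reads 5.2 N, so it is the full tin. I'll set it back down and fetch C.

Call:
move_arm --pt "0 0 1 0 50" --pt "0 0 1.2 0 50" --pt "0 0 0.5 0 50" --pt "0 0 0.2 0 50" --pt "0 0 0 0 50" --pt "0 0 0 0 50" --pt "0 0 0 0 100" --pt "0 0 0 0 100" --pt "0 0 0 0 100" --pt "0 0 0 0 100"

```text
t: 16.62
ee_pos: [612.1, -178.1, 73.0]
orientation: [2.221, 2.221, 0.0]
ft_force: [-0.5, 0.4, -0.4]
width: 88.0
grasp_force: 0.0
```

Call:
move_arm --pt "0 0 -1 0 100" --pt "0 0 -4 0 100" --pt "0 0 -5 0 100" --pt "0 0 -3.2 0 100" --pt "-3.7 -4 0 0 100" --pt "-4 -4 0 0 100" --pt "-4 -4 0 0 100" --pt "-1 -1 0 0 100" --pt "0 0 0 0 100" --pt "0 0 0 0 100"

```text
t: 17.88
ee_pos: [483.0, -304.4, 205.1]
orientation: [2.22, 2.222, 0.001]
ft_force: [-0.4, -0.7, -0.4]
width: 88.2
grasp_force: 0.0
```

```bash
python3 w.py 481.7 -304.5
```

```text
[ 483.00634909 -304.22404887  204.99989234] [-0.19639275  0.21858595 -0.00285675]
0.98 [277.9, 204.3] [277.58703351 196.47311627] (array([ 481.87431992, -307.17305035]), np.float64(0.015181486359228745))
```

Call:
move_arm --pt "-0.2 -0.1 3 0 100" --pt "0 0 4 0 100" --pt "0 0 3.5 0 100" --pt "0 0 2 0 100" --pt "0 0 0.7 0 100" --pt "0 0 0 0 50" --pt "0 0 0 0 50" --pt "0 0 0 0 50" --pt "0 0 0 0 50" --pt "0 0 0 0 50"

```text
t: 19.23
ee_pos: [481.7, -307.6, 73.8]
orientation: [2.22, 2.22, 0.001]
ft_force: [0.6, 0.7, 5.8]
width: 63.6
grasp_force: 30.0
```

Call:
move_arm --pt "0 0 0 0 50" --pt "0 0 0 0 50" --pt "0 0 0 0 50" --pt "0 0 -0.5 0 50" --pt "0 0 -1 0 50" --pt "0 0 -1 0 50" --pt "0 0 -0.5 0 50" --pt "0 0 0 0 50" --pt "0 0 0 0 50" --pt "0 0 0 0 50"

```text
t: 20.48
ee_pos: [480.7, -306.9, 102.5]
orientation: [-2.221, -2.221, 0.0]
ft_force: [-0.4, -0.7, -1.5]
width: 63.5
grasp_force: 30.0
```

```bash
python3 f.py
```

```text
[-8.94521034e-04  3.25676591e-01 -1.60567573e+00] [-1.25 -1.77 -1.71 -1.57 -1.73] [ 480.82250381 -307.02795147  102.71718499] 63.71720315293189 29.991770088672638
```

C reads 1.6 N, so it is light. It goes in the -x well.

Call:
move_arm --pt "0 0 -2 0 50" --pt "0 0 -3 0 50" --pt "2 -0.4 -1.5 0 50" --pt "4 -0.8 0 0 50" --pt "5 -1 0 0 50" --pt "5 -1 0 0 50" --pt "5 -1 0 0 50" --pt "5 -1 0 0 50" --pt "5 -1 0 0 50" --pt "5 -1 0 0 50"

```text
t: 21.98
ee_pos: [408.5, 54.4, 168.1]
orientation: [2.221, 2.221, 0.001]
ft_force: [0.8, 0.9, -1.3]
width: 63.6
grasp_force: 30.0
```

Call:
move_arm --pt "5 -1 0 0 50" --pt "5 -0.9 0 0 50" --pt "4 0 0 0 50" --pt "3 0 0 0 50" --pt "1.5 0 0 0 50" --pt "0.9 0 0 0 50" --pt "0 0 2 0 50" --pt "0 0 3 0 50" --pt "0 0 2 0 50" --pt "0 0 0.5 0 50"

```text
t: 23.22
ee_pos: [389.1, 245.7, 91.8]
orientation: [-2.222, -2.22, 0.004]
ft_force: [0.2, -0.8, -1.3]
width: 63.4
grasp_force: 30.0
```

Call:
move_arm --pt "0 0 0 0 50" --pt "0 0 0 0 50" --pt "0 0 0 0 50"

```text
t: 23.6
ee_pos: [390.3, 247.1, 93.6]
orientation: [2.221, 2.221, 0.002]
ft_force: [0.8, -0.4, -1.0]
width: 63.5
grasp_force: 30.0
```

Run:
```python
from h import *
cv2.imwrite("pics/w3.png",optics.get_image("wrist"));print(get_obs()["ee_pos"])
```

```text
[390.1705695  247.10844348  93.48992528]
```

View pics/w3.png

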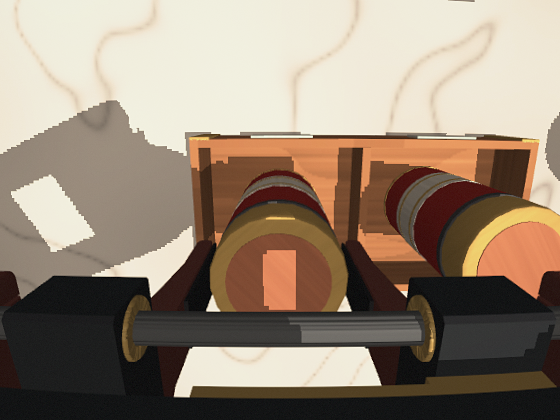

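The left compartment has the held tin centred at column 280, and the other tin stands in the right one. I'll lower and release.

Call:
move_arm --pt "0 0 0.6 0 50" --pt "0 0 0.4 0 50" --pt "0 0 0.3 0 50" --pt "0 0 0.1 0 50" --pt "0 0 0 0 50" --pt "0 0 0 0 50"

```text
t: 24.4
ee_pos: [390.1, 247.0, 79.6]
orientation: [2.221, 2.222, 0.0]
ft_force: [-1.5, -1.8, 10.8]
width: 63.7
grasp_force: 30.0
```

Call:
move_arm --pt "0 0 0 0 100" --pt "0 0 0 0 100" --pt "0 0 0 0 100" --pt "0 0 0 0 100" --pt "0 0 -1 0 100" --pt "0 0 -4 0 100" --pt "0 0 -5 0 100" --pt "0 0 -2.5 0 100" --pt "-3 1.6 0 0 100" --pt "-5 2.6 0 0 100"

```text
t: 25.65
ee_pos: [432.4, 167.0, 205.3]
orientation: [2.217, 2.225, 0.004]
ft_force: [0.4, 0.2, -0.9]
width: 87.6
grasp_force: 0.0
```

Call:
move_arm --pt "-5 2.6 0 0 100" --pt "-5 2.6 0 0 100" --pt "-5 2.6 0 0 100" --pt "-5 2.6 0 0 100" --pt "-5 2.6 0 0 100" --pt "-5 2.6 0 0 100" --pt "-3 1.6 0 0 100" --pt "-1.5 0.8 0 0 100" --pt "0 0 0 0 100" --pt "0 0 0 0 100"

```text
t: 26.9
ee_pos: [611.2, -176.8, 203.9]
orientation: [-2.22, -2.222, 0.0]
ft_force: [0.2, -0.6, 0.6]
width: 87.9
grasp_force: 0.0
```

```bash
python3 w.py 611.7 -178
```

```text
[ 611.31743395 -176.69039801  204.01239099] [0.42616832 0.34890973 0.14535571]
0.84 [279.4, 201.7] [279.60305388 197.99707517] (array([ 610.77414198, -176.97063778]), np.float64(0.013286928592379772))
```

Call:
move_arm --pt "0 0 3 0 100" --pt "0 0 4 0 100" --pt "0 0 3.5 0 100" --pt "0 0 2 0 100" --pt "0 0 0.7 0 100" --pt "0 0 0 0 50" --pt "0 0 0 0 50" --pt "0 0 0 0 50" --pt "0 0 0 0 50" --pt "0 0 0 0 50"

```text
t: 28.25
ee_pos: [612.4, -178.3, 73.0]
orientation: [2.22, 2.221, 0.001]
ft_force: [-1.2, -1.2, 6.8]
width: 63.6
grasp_force: 30.1
```

Call:
move_arm --pt "0 0 0 0 50" --pt "0 0 -1 0 50" --pt "0 0 -3 0 50" --pt "0 0 -4 0 50" --pt "0 0 -4 0 50" --pt "0 0 -4 0 50" --pt "0 0 -3 0 50" --pt "0 0 -1 0 50" --pt "0 0 0 0 50" --pt "0 0 0 0 50"

```text
t: 29.5
ee_pos: [610.8, -177.7, 269.9]
orientation: [-2.219, -2.22, 0.002]
ft_force: [-0.3, -0.5, -4.4]
width: 63.2
grasp_force: 30.1
```

Call:
move_arm --pt "0 0 0 0 50" --pt "0 0 0 0 50" --pt "0 0 0 0 50" --pt "0 0 0 0 50"

```text
t: 30.0
ee_pos: [611.9, -178.0, 271.8]
orientation: [-2.221, -2.222, 0.0]
ft_force: [0.2, 0.6, -4.1]
width: 63.3
grasp_force: 30.1
```

```bash
python3 f.py
python3 - <<'E'
from h import *
a=optics.get_image("side");cv2.imwrite("pics/s9.png",a)
E
```

```text
[ 0.12272168  0.06392414 -4.80975412] [-6.06 -4.87 -4.57 -4.61 -3.94] [ 611.88359505 -178.062264    271.93292526] 63.00057462577817 30.079142153263092
```

View pics/s9.png

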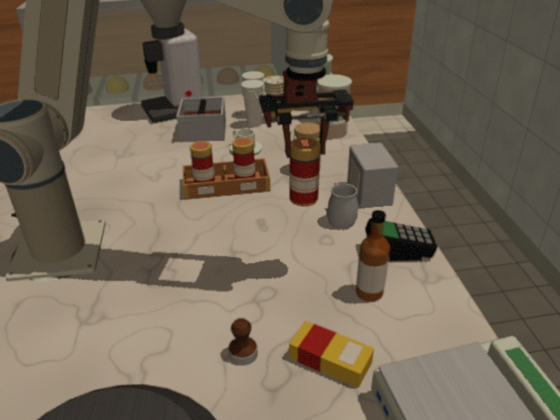

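The side view shows both light tins upright in the tray, at (203,163) and (244,160). The full tin is held upright at (304,172), and nothing else has moved.

```bash
python3 -c "
from workcell import close_job
print(close_job())"
```

```text
the job is handed in; nothing more can be done
None
```

I handed the job in with both lighter tins (about 2.4 N and 1.6 N) standing released in the tray, one per compartment, and the full tin (about 5 N) held upright about 20 cm above the counter; the final side picture shows nothing else moved, and the hand-in returned no verdict.

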